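# Tap the blank central on the vacuum plate and clamp it

## Robot

A 6-joint arm with a two-finger parallel gripper is mounted at the origin on the work surface. World frame = base frame: x ahead of the robot, y to its left, z up, the work surface at z = 0. Lengths are in m, angles in rad, forces in N, time in s.
With the tool pointing down it reaches from about 0.35 to 0.975 m from the base axis. Payload 4.9 kg.
Tool frame: the origin (TCP) lies at the very end of the fingers, on their centre line; the grasp point (between the pads) lies manip.grip_point_offset behind it (manip.grip_point_offset is the distance from the TCP to the grasp point, in m); z points along the fingers, y is the line along which they close (so a half turn about z gives the same grasp; the last joint's range is limited). The gripper opens to 85 mm and grips with 20 to 120 N. Pads are 22 mm wide; open, the fingers measure 114 mm over their backs; the gripper's body (76 mm by 85 mm) begins 54 mm behind the grasp point. The pads swing forward as they close: fully open they stand 13 mm farther back than shut.
Start: joints at [0.988, 0.053, 1.613, -0, 1.476, -0.119], TCP at [0.28, 0.559, 0.231] pointing down, gripper open.
Joint ranges: [-3.01, 3.01], [-1.01, 2.22], [0.06, 2.58], [-1.02, 4.17], [0.09, 2.62], [-3.14, 3.14]. Speed limits (rad/s): [2.57, 2.57, 3.14, 3.14, 3.14, 3.14].

## Interface

Orientations are given as a unit quaternion [w, x, y, z].
In Python, from plant import manip gives the robot as it stands.
- The arm moves only by the shell command python3 -m crank 'ROWS' [OPENING]. ROWS is JSON, a list of rows, each an object of numbers: "x", "y", "z": the shift along the tool's x, y, z in cm; "turn": the turn about the tool's z in rad. In form: [{"x": .., "y": .., "z": .., "turn": ..}, ...]. A call has 1 to 5 rows; each row shifts and turns the commanded pose from where the row before left it, along the tool's axes as they then stand; what a row does not reach is not made up. A row lasts 1/10 s, in which the tool goes at most 50 mm and 8.59 degrees, less where a joint would pass 70% of its speed; a pose out of reach is approached as far as the arm can. A call with a gripper value outside its range is refused whole. OPENING is the opening in per cent of the stroke, from 0 (shut) to 100 (fully open), set as the call begins (- or left out, the last holds). The fingers move at their own pace and stop on an object; the grip force is fixed at half the most. Time passes only in rows, so rows that do not move let the fingers close. It gives the time, the measured TCP pose, the force, the opening and the grip force at its end, in the units of the state.
- manip.state(): the state, without advancing time (a new reading comes with each control period).
- manip.grab_frame(name): name is "scene" or "side" or "wrist"; returns (picture, depth): 420x560x3 uint8, red, green, blue; 420x560 float32, m along the optical axis (not along the pixel's ray), 0 where there is no reading.
- manip.camera_model(name): a dict with "mtx" (3x3 intrinsics, pixels), "world_to_cam" (4x4, takes a point from world to camera coordinates). Camera axes: x right, y down, z forward; pixel columns grow to the right and rows downward; lengths in m; the calibration is good to about 2 mm. A picture is of the moment at which its call begins: read the wrist's pose just before it. camera_model takes no time and is no camera call; for the wrist camera it gives the pose at the moment of the call.
- manip.job_done(): hands the job in; it is judged then, once.
The state is a dict: "time": time; "joint_pos": joint angles; "joint_vel": joint speeds; "joint_efforts": joint torques, N m; "tool_pos": TCP position; "tool_rot": TCP orientation; "contact_force": force on the tool from outside, world axes, zero at the start; "ft_torque": the same for the moment, N m; "gripper_width": opening from 0.0 (shut) to 1.0 (fully open); "grasp_force": force on a finger pad.
Only numpy, scipy, OpenCV 4.12 (cv2) and the standard library are available. Lean on these libraries where they do the work, as an engineer would, in place of code of your own. Each camera call takes 0.05 s, during which the arm holds its last target. There are 200 camera calls.

## Task

Slide the aluminium blank up to the back rail of the vacuum plate and tap its two ends in turn, a left-end tap first (left as the robot sees it) and later a right-end tap, until the line on the blank meets the line on the rail. Then push its near side squarely home so that it is bedded flat on the rail without a gap, pressing with 15 to 25 N for half a second; never press on it harder than 25 N at any time. Only then throw the vacuum lever fully over to hold it, let go, and leave the other things on the table alone.

Things in the scene. Friction and masses are not known exactly. Their poses are not given: they have to be found in the camera images.
- rail_mark (a point): Point of the fixed steel vacuum plate: on the near face of its back rail, at the rail's foot, below the white line across the rail's top. x axis square into the rail (away from the robot), y along the rail to the left, z up. Plate top: level, 30 mm above the table, reaching 185 mm nearer than the rail face. Rail: rubber, yields 1 mm per 15 N, 18 mm tall, 16 mm thick, 170 mm to each side of the mark.
- blank_center (a point): Centre of the loose aluminium blank: block 90 mm (its x) by 110 mm (its y) by 25 mm tall, 0.5 to 0.9 kg, flat on the plate, a thin dark line over its top along its x. Starts clear of the rail, turned, left of the mark. Home: far face (x = +45 mm) flat on the rail face, this point 45 mm nearer than rail_mark, level with it along the rail. Oily plate: it slides at 1 to 3 N; it can wedge if pushed while turned.
- blank: The same blank; origin at the centre of its underside.
- valve (a joint): Vacuum lever's angle: 0 = off (leaning to the near side), 1.0 = fully over (leaning to the rail's side, at its end stop). It stays where it is left.
- valve_tip (a point): Tip of the vacuum lever, the centre of a 26 mm black ball on an 80 mm toggle lever over a grey housing, standing on the right-hand end of the plate. The lever swings in the x-z plane of rail_mark: the tip moves towards +x of rail_mark by about 77 mm from off to fully over.
- holder: Bystander: dark steel tool holder, 64 mm across and 135 mm tall, standing on the table to the left; origin under its centre.
- sleeve: Bystander: turned steel sleeve, 52 mm across and 90 mm tall, standing on the table to the left; origin under its centre.
- spanner: Bystander: open spanner lying flat on the table to the right; origin under its middle.
There are look-alikes about, which are no part of the job. Leave any green or pink look-alike of the blank alone.

How it is judged:
On the way, in this order (a step that is already met when the one before it is completed fails the run):
1. the gripper taps the blank's left end (contact force between the fingers and blank above 0.5 N and y of the grasp point in the frame of blank_center above 0.04 m and x of the grasp point in the frame of blank_center between -0.045 and 0.045 m), for 0.02 s.
2. later the gripper taps the blank's right end (contact force between the fingers and blank above 0.5 N and y of the grasp point in the frame of blank_center below -0.04 m and x of the grasp point in the frame of blank_center between -0.045 and 0.045 m), for 0.02 s.
3. then the gripper presses the centred blank home against the rail (x of blank_center in the frame of rail_mark above -0.0465 m and y of blank_center in the frame of rail_mark between -0.003 and 0.003 m and angle between the x axis of blank_center and the x axis of rail_mark, either way round below 0.03 rad and contact force between the fingers and blank above 15 N and x of the grasp point in the frame of blank_center below -0.045 m), for 0.25 s.
At the end, for the whole second after the job is handed in: The blank lies at rest with its far face against the rail (gap at its middle under 1.5 mm, turned by less than 0.03 rad), its centre within 2.5 mm of the mark along the rail; the vacuum lever is over (above 0.85 of 1.0 rad); the robot has let go (x of blank_center in the frame of rail_mark above -0.0465 m and y of blank_center in the frame of rail_mark between -0.0025 and 0.0025 m and angle between the x axis of blank_center and the x axis of rail_mark, either way round below 0.03 rad and value of joint valve above 0.85 rad and linear speed of blank below 0.01 m/s); the robot touches nothing.
It fails at once if the robot presses on the blank harder than 25 N (contact force between any of the fingers, the arm and blank above 25 N).
It fails at once if the vacuum lever is thrown past 0.4 rad while the blank is not yet home and centred (gap over 2 mm, over 3 mm off the mark, or turned over 0.04 rad) (value of joint valve above 0.4 rad and not (x of blank_center in the frame of rail_mark above -0.047 m and y of blank_center in the frame of rail_mark between -0.003 and 0.003 m and angle between the x axis of blank_center and the x axis of rail_mark, either way round below 0.04 rad)).
It fails at once if a bystander is moved by more than 20 mm (distance of any of holder, sleeve, spanner from where it was at the start of the episode above 0.02 m).
It also fails if it takes over 72 s, if anything falls off the work surface, if the arm or the gripper's body presses on something with over 40 N, if the wrist force passes 120 N, or if a joint passes its speed limit or range.

## Working session

There is one attempt and no reset: what is moved stays moved. The work goes in short steps, Python scripts to look and compute and a shell command to move; the robot and the scene stay as the last step left them, time stands still between calls to the robot, and variables do not carry over. Pictures are saved under pics/ and viewed, at most 10 in all, crops included, and the job is handed in when it is done.

```bash
ls; mkdir -p pics
python3 - <<'E'
from plant import manip
import cv2,numpy as np
print(manip.grip_point_offset, manip.state())
for n in("scene","side"):
    p,d=manip.grab_frame(n); cv2.imwrite(f"pics/{n}0.png",p[:,:,::-1]); np.savez(f"pics/{n}0.npz",p=p,d=d)
    print(n,manip.camera_model(n))
E
```

```text
pics
0.0187 {'time': 0.0, 'joint_pos': array([ 9.88003687e-01,  5.33659152e-02,  1.61425792e+00,  9.52762758e-06,
        1.47600846e+00, -1.18993679e-01]), 'joint_vel': array([ 0.00108641, -0.00184237, -0.00060026,  0.00086994,  0.00157847,
       -0.00124117]), 'joint_efforts': array([-1.84864402e-04, -3.93715024e+01, -3.70163620e+01, -1.52499656e-04,
        7.28278115e-03, -5.42493879e-06]), 'tool_pos': array([0.27924891, 0.55846522, 0.23007896]), 'tool_rot': array([-3.55004011e-04,  2.29826896e-01,  9.73230989e-01, -9.56052338e-04]), 'contact_force': array([ 0.16738365, -0.09375985,  0.55147984]), 'ft_torque': array([-0.01850292,  0.02117052,  0.02215415]), 'grasp_force': 0.0, 'gripper_width': 0.9981712485663757}
scene {'mtx': array([[385.73543647,   0.        , 277.61399434],
       [  0.        , 385.73543647, 207.65197474],
       [  0.        ,   0.        ,   1.        ]]), 'world_to_cam': array([[ 0.72387786,  0.68992207,  0.002895  , -0.43891133],
       [ 0.55368525, -0.57842221, -0.59904957, -0.25815863],
       [-0.41162298,  0.43524164, -0.80070671,  1.24651232],
       [ 0.        ,  0.        ,  0.        ,  1.        ]])}
side {'mtx': array([[521.97054543,   0.        , 273.55089165],
       [  0.        , 521.97054543, 209.96883112],
       [  0.        ,   0.        ,   1.        ]]), 'world_to_cam': array([[ 0.78364789, -0.62109834, -0.01152545, -0.47590927],
       [-0.32880724, -0.39897633, -0.85598113,  0.30136681],
       [ 0.52705007,  0.67457746, -0.51687859,  1.20886232],
       [ 0.        ,  0.        ,  0.        ,  1.        ]])}
```

View pics/scene0.png

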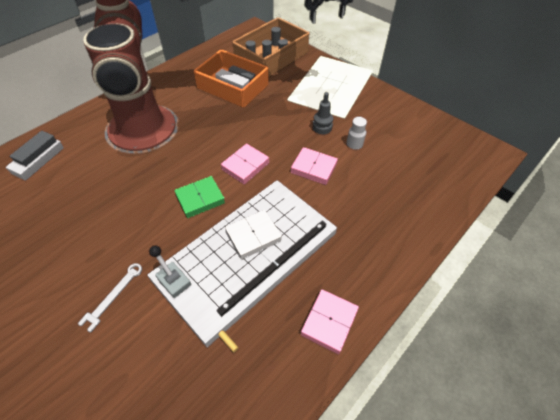

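View pics/side0.png

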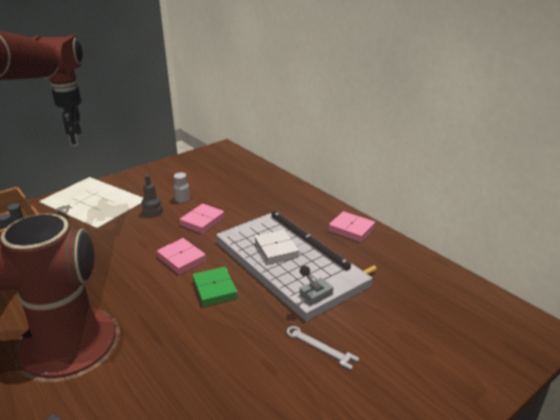

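The scene view shows the white blank at (253,233), the black rail from (222,309) to (323,227) with its white line near (276,263), and the lever ball at (155,251). The side view shows the blank at (277,245), the rail from (275,215) to (347,266) and the ball at (305,271).

```bash
cat > h.py <<'E'
from plant import manip
import cv2,numpy as np
def ray(cm,uv,z):
    """cast pixels onto the plane at height z (world)"""
    K,T=np.array(cm["mtx"]),np.array(cm["world_to_cam"]); R,t=T[:3,:3],T[:3,3]
    uv=np.atleast_2d(uv).astype(float)
    d=np.c_[uv,np.ones(len(uv))]@np.linalg.inv(K).T@R; c=-R.T@t
    return c+d*((z-c[2])/d[:,2])[:,None]
def proj(cm,P):
    K,T=np.array(cm["mtx"]),np.array(cm["world_to_cam"])
    q=(np.atleast_2d(P)@T[:3,:3].T+T[:3,3])@K.T
    return q[:,:2]/q[:,2:]
def two(cm1,p1,cm2,p2):
    """point nearest two rays"""
    P=cv2.triangulatePoints(*[np.array(c["mtx"])@np.array(c["world_to_cam"])[:3] for c in(cm1,cm2)],np.array(p1,float).reshape(2,1),np.array(p2,float).reshape(2,1))
    return (P[:3]/P[3]).ravel()
E
python3 - <<'E'
from h import *
s=manip.camera_model("scene");t=manip.camera_model("side")
print("rail ends",two(s,(222,309),t,(347,266)),two(s,(323,227),t,(275,215)))
print("rail ray",ray(s,[(222,309),(323,227),(276,263)],.048))
print("blank",ray(s,(253,233),.055),ray(t,(277,245),.055))
print("ball",two(s,(155,251),t,(305,271)))
print("holder,sleeve",ray(s,[(323,128),(355,145)],0.0))
w=manip.camera_model("wrist");st=manip.state();c=np.linalg.inv(w["world_to_cam"]);print(c,st["tool_pos"]);print(w["mtx"])
E
```

```text
rail ends [ 0.66390654 -0.23807596  0.03651323] [0.68193626 0.08702805 0.03182925]
rail ray [[ 0.66578203 -0.2362741   0.048     ]
 [ 0.68719309  0.07858024  0.048     ]
 [ 0.67255506 -0.0751317   0.048     ]]
blank [[ 0.57767149 -0.05708406  0.055     ]] [[ 0.56525209 -0.06930363  0.055     ]]
ball [ 0.49198149 -0.26507244  0.11979227]
holder,sleeve [[0.42350091 0.40472642 0.        ]
 [0.54548535 0.41333129 0.        ]]
[[ 0.44754209  0.86190001  0.23839978  0.21841189]
 [ 0.89426113 -0.43081907 -0.1212104   0.5895601 ]
 [-0.00176408  0.26743841 -0.96357334  0.37320415]
 [ 0.          0.          0.          1.        ]] [0.27928624 0.55849869 0.2301775 ]
[[308.69915883   0.         278.49849325]
 [  0.         308.69915883 206.31150276]
 [  0.           0.           1.        ]]
```

```bash
R='[{"x":-2.95,"y":-2.1,"z":-0.7},{"x":-2.95,"y":-2.1,"z":-0.7},{"x":-2.95,"y":-2.1,"z":-0.7},{"x":-2.95,"y":-2.1,"z":-0.7},{"x":-2.95,"y":-2.1,"z":-0.7}]'
python3 -m crank '[{"x":-2.95,"y":-2.1,"z":-1},{"x":-2.95,"y":-2.1,"z":-1},{"x":-2.95,"y":-2.1,"z":-1},{"x":-2.95,"y":-2.1,"z":-1},{"x":-2.95,"y":-2.1,"z":-1}]'
python3 -m crank '[{"x":-2.95,"y":-2.1,"z":-1},{"x":-2.95,"y":-2.1,"z":-1},{"x":-2.95,"y":-2.1},{"x":-2.95,"y":-2.1},{"x":-2.95,"y":-2.1}]'
python3 -m crank '[{"x":-2.95,"y":-2.1},{"x":-2.95,"y":-2.1},{"x":-2.95,"y":-2.1},{"x":-2.95,"y":-2.1},{"x":-2.95,"y":-2.1}]'
python3 -m crank '[{"x":-2.95,"y":-2.1},{"x":-2.95,"y":-2.1},{"x":-2.95,"y":-2.1},{"x":-2.95,"y":-2.1},{"x":-2.95,"y":-2.1}]'
python3 -m crank '[{"turn":-0.1},{"turn":-0.1},{"turn":-0.1},{"turn":-0.1},{}]'
python3 -m crank '[{},{}]'
python3 - <<'E'
from h import *
w=manip.camera_model("wrist")
p,d=manip.grab_frame("wrist");cv2.imwrite("pics/w1.png",p[:,:,::-1]);np.savez("pics/w1.npz",p=p,d=d,T=w["world_to_cam"],mtx=w["mtx"])
E
```

```text
schema error: expected keys x, y, z, turn
schema error: expected keys x, y, z, turn
schema error: expected keys x, y, z, turn
schema error: expected keys x, y, z, turn
schema error: expected keys x, y, z, turn
schema error: expected keys x, y, z, turn
```

View pics/w1.png

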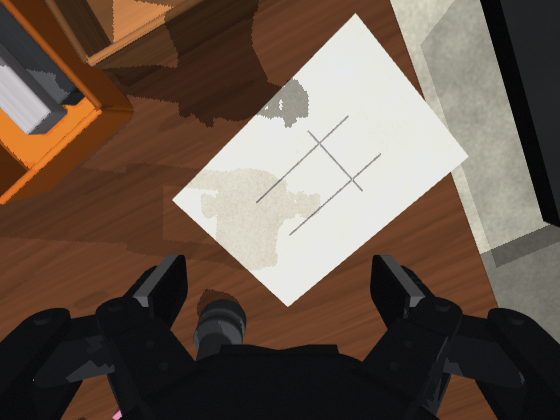

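All rows need all four keys, so nothing moved; the picture only shows the paper and the open fingers (tips near row 260).

```bash
python3 -m crank '[{"x":-3.1,"y":-2.05,"z":-1,"turn":0},{"x":-3.1,"y":-2.05,"z":-1,"turn":0},{"x":-3.1,"y":-2.05,"z":-1,"turn":0},{"x":-3.1,"y":-2.05,"z":-1,"turn":0},{"x":-3.1,"y":-2.05,"z":-1,"turn":0}]'
python3 -m crank '[{"x":-3.1,"y":-2.05,"z":-1,"turn":0},{"x":-3.1,"y":-2.05,"z":-1,"turn":0},{"x":-3.1,"y":-2.05,"z":0,"turn":0},{"x":-3.1,"y":-2.05,"z":0,"turn":0},{"x":-3.1,"y":-2.05,"z":0,"turn":0}]'
python3 -m crank '[{"x":-3.1,"y":-2.05,"z":0,"turn":0},{"x":-3.1,"y":-2.05,"z":0,"turn":0},{"x":-3.1,"y":-2.05,"z":0,"turn":0},{"x":-3.1,"y":-2.05,"z":0,"turn":0},{"x":-3.1,"y":-2.05,"z":0,"turn":0}]'
python3 -m crank '[{"x":-3.1,"y":-2.05,"z":0,"turn":0},{"x":-3.1,"y":-2.05,"z":0,"turn":0},{"x":-3.1,"y":-2.05,"z":0,"turn":0},{"x":-3.1,"y":-2.05,"z":0,"turn":0},{"x":-3.1,"y":-2.05,"z":0,"turn":0}]'
python3 -m crank '[{"x":0,"y":0,"z":0,"turn":-0.1},{"x":0,"y":0,"z":0,"turn":-0.1},{"x":0,"y":0,"z":0,"turn":-0.1},{"x":0,"y":0,"z":0,"turn":-0.1},{"x":0,"y":0,"z":0,"turn":0}]'
python3 -m crank '[{"x":0,"y":0,"z":0,"turn":0},{"x":0,"y":0,"z":0,"turn":0}]'
python3 - <<'E'
from h import *
w=manip.camera_model("wrist")
p,d=manip.grab_frame("wrist");cv2.imwrite("pics/w2.png",p[:,:,::-1]);np.savez("pics/w2.npz",p=p,d=d,world_to_cam=w["world_to_cam"],mtx=w["mtx"])
E
```

```text
time: 0.65
tool_pos: [0.3727, 0.3965, 0.2813]
tool_rot: [-0.0, 0.23, 0.973, -0.0]
contact_force: [1.3, 0.7, 0.3]
gripper_width: 1.003
grasp_force: 0.0
time: 1.15
tool_pos: [0.4655, 0.2355, 0.3011]
tool_rot: [-0.0, 0.23, 0.973, 0.0]
contact_force: [0.7, 0.8, 0.6]
gripper_width: 1.001
grasp_force: 0.0
time: 1.65
tool_pos: [0.5583, 0.0745, 0.3009]
tool_rot: [-0.0, 0.23, 0.973, 0.0]
contact_force: [0.6, -0.0, 0.6]
gripper_width: 0.999
grasp_force: 0.0
time: 2.15
tool_pos: [0.6511, -0.0865, 0.3008]
tool_rot: [-0.0, 0.23, 0.973, 0.0]
contact_force: [-0.7, 1.2, -0.4]
gripper_width: 0.998
grasp_force: 0.0
time: 2.65
tool_pos: [0.6505, -0.0851, 0.3007]
tool_rot: [-0.0, 0.032, 0.999, 0.0]
contact_force: [-0.2, 0.1, 0.5]
gripper_width: 1.003
grasp_force: 0.0
time: 2.85
tool_pos: [0.6506, -0.085, 0.3011]
tool_rot: [-0.0, 0.033, 0.999, 0.0]
contact_force: [0.9, 0.7, -0.2]
gripper_width: 1.001
grasp_force: 0.0
```

View pics/w2.png

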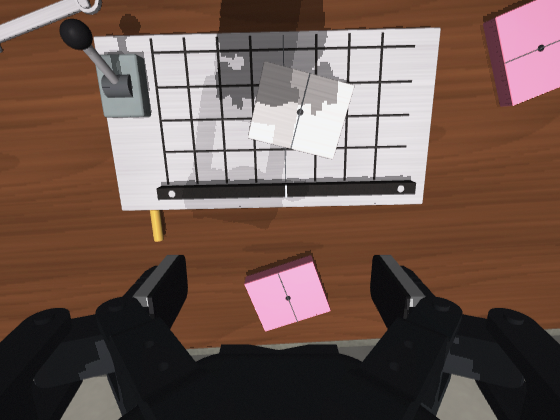

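The wrist view shows the blank with centre dot at (300,112) and corners near (268,62), (355,85), (332,159) and (248,138). The rail's dark strip spans (158,190) to (414,187), with its white line at column 286. The lever ball is at (76,34).

```bash
cat >> h.py <<'E'
def cloud(cm,d):
    K=np.array(cm["mtx"]);Ti=np.linalg.inv(np.array(cm["world_to_cam"]))
    v,u=np.mgrid[:d.shape[0],:d.shape[1]]
    P=np.stack([(u-K[0,2])/K[0,0]*d,(v-K[1,2])/K[1,1]*d,d],-1)
    return P@Ti[:3,:3].T+Ti[:3,3]
E
python3 - <<'E'
from h import *
f=np.load("pics/w2.npz");cm=dict(mtx=f["mtx"],world_to_cam=f["world_to_cam"]);p,d=f["p"],f["d"]
C=cloud(cm,d);Z=C[...,2]
for n,(u,v) in dict(blank=(320,120),plate=(420,120),rail=(230,192),table=(460,180)).items(): print(n,C[v-2:v+3,u-2:u+3].reshape(-1,3).mean(0),Z[v-2:v+3,u-2:u+3].std())
m=((Z>.044)&(Z<.07)&(d>0)).astype(np.uint8);m[:, :200]=0;m[175:]=0;m[:40]=0;m[:,380:]=0
m=cv2.morphologyEx(m,cv2.MORPH_OPEN,np.ones((3,3)))
cs,_=cv2.findContours(m,0,2);c=max(cs,key=cv2.contourArea)
r=cv2.minAreaRect(ray(cm,c[:,0],.055)[:,:2].astype(np.float32)*1000);print("blank",r,cv2.boxPoints(r))
# dark rail
g=p.max(2);mr=((g<70)).astype(np.uint8);mr[:175]=0;mr[205:]=0;mr[:,:150]=0;mr[:,425:]=0
cs,_=cv2.findContours(mr,0,2)
for c in cs:
  if cv2.contourArea(c)>500: print("rail",cv2.minAreaRect(ray(cm,c[:,0],.048)[:,:2].astype(np.float32)*1000),c[:,0].min(0),c[:,0].max(0))
for u in(200,250,320,370): print(u,g[176:204,u],Z[176:204:3,u].round(3))
print(g[186:198:3,278:296])
E
```

```text
blank [ 0.58515245 -0.029748    0.0554173 ] 0.0008220913200470356
plate [0.59373856 0.10220814 0.03065148] 0.0007414658404102684
rail [ 0.66857525 -0.14948272  0.04841138] 0.0008106458422973198
table [6.83106238e-01 1.78606099e-01 2.82160229e-04] 0.0008891985205013152
blank ((574.0748291015625, -53.984397888183594), (109.71830749511719, 89.7486801147461), 72.28919982910156) [[ 514.6385    -92.59212 ]
 [ 600.1335   -119.894806]
 [ 633.51117   -15.376678]
 [ 548.0162     11.92601 ]]
rail ((663.9266967773438, -76.18966674804688), (338.42987060546875, 29.63941192626953), 87.57640838623047) [157 175] [415 198]
200 [195 193 195 195 180 103 101 102  93  14  18  26  40  40  41  42  42  40
  40  38  38  40  78 161 197 196 199 203] [0.031 0.03  0.03  0.034 0.049 0.048 0.048 0.048 0.029 0.03 ]
250 [195 194 178  99 100 100  97  72  15  17  28  40  42  42  40  41  41  41
  40  40  40  99 200 198 200 201 202 202] [0.03  0.031 0.031 0.042 0.048 0.048 0.05  0.048 0.03  0.031]
320 [225 217 136 134 134 123  34  18  23  47  46  48  49  50  48  47  48  50
  48  73 156 225 226 227 227 224 220 221] [0.03  0.029 0.034 0.047 0.048 0.048 0.049 0.031 0.03  0.03 ]
370 [219 140 137 136 126  15  17  26  50  47  48  47  48  48  49  49  50  50
  73 157 229 228 228 229 227 223 225 227] [0.03  0.031 0.042 0.049 0.048 0.05  0.049 0.03  0.031 0.031]
[[ 42  43  41  41  43  42  44 248 248  41  41  41  40  42  42  42  41  41]
 [ 42  41  44  41  41  49  48 218 248  41  39  40  40  42  40  42  39  41]
 [ 40  40  42  41  42  41  44 218 248  39  40  41  39  42  40  41  41  40]
 [ 44  42  43  40  42  43  41 218 248  98  41  40  41  42  41  43  41  40]]
```

Run:
```python
from h import *
f=np.load("pics/w2.npz");cm=dict(mtx=f["mtx"],world_to_cam=f["world_to_cam"]);p,d=f["p"],f["d"]
g=p.max(2).astype(float)
us=[u for u in range(185,390,3) if abs(u-286)>4]; near=[];foot=[];far=[]
for u in us:
    c=g[:,u]; k=next(v for v in range(190,205) if c[v]>80); far.append(k-.5+(80-c[k])/200)
    k=next(v for v in range(190,170,-1) if c[v]<33); near.append(k+.5)
    k=next(v for v in range(k,165,-1) if c[v]>60); foot.append(k+.5)
def line(v,z):
    P=ray(cm,np.c_[us,v],z)[:,:2]; vx,vy,x,y=cv2.fitLine(P.astype(np.float32),cv2.DIST_HUBER,0,1e-4,1e-4).ravel(); 
    s=np.sign(vy); return s*vx,s*vy,x,y
for n,v,z in(("near",near,.048),("foot",foot,.03),("far",far,.048)):
    vx,vy,x,y=line(v,z); print(n,"yaw",-np.arctan2(vx,vy),"x at y=-.075:",x+(-.075-y)*vx/vy)
print("mark",ray(cm,[(285.6,188),(285.6,195)],.048))
# ball
m=((g<60)).astype(np.uint8);m[60:]=0;m[:,100:]=0
n,l,s,c=cv2.connectedComponentsWithStats(m);i=1+s[1:,4].argmax();print(s[i],c[i],ray(cm,c[i],.12), cloud(cm,d)[34,76])
```

```text
near yaw -0.040672496 x at y=-.075: 0.6643934
foot yaw -0.04383321 x at y=-.075: 0.6643708
far yaw -0.0407147 x at y=-.075: 0.6786018
mark [[ 0.66807895 -0.07628819  0.048     ]
 [ 0.67748501 -0.07684554  0.048     ]]
[ 60  19  33  31 783] [75.77266922 33.84291188] [[ 0.49139912 -0.26571083  0.12      ]] [ 0.49570954 -0.25704856  0.13482689]
```

```bash
python3 -m crank '[{"x":3.2,"y":0.7,"z":0,"turn":-0.024},{"x":3.2,"y":0.7,"z":0,"turn":0},{"x":3.2,"y":0.7,"z":0,"turn":0},{"x":3.3,"y":0.7,"z":0,"turn":0},{"x":3.3,"y":0.7,"z":0,"turn":0}]' 70
python3 -m crank '[{"x":0,"y":0,"z":4,"turn":0},{"x":0,"y":0,"z":4,"turn":0},{"x":0,"y":0,"z":4,"turn":0},{"x":0,"y":0,"z":4,"turn":0},{"x":0,"y":0,"z":4,"turn":0}]'
python3 -m crank '[{"x":0,"y":0,"z":3,"turn":0},{"x":0,"y":0,"z":2,"turn":0},{"x":0,"y":0,"z":0.9,"turn":0},{"x":0,"y":0,"z":0,"turn":0},{"x":0,"y":0,"z":0,"turn":0}]'
python3 - <<'E'
from h import *
w=manip.camera_model("wrist")
p,d=manip.grab_frame("wrist");cv2.imwrite("pics/w3.png",p[:,:,::-1]);np.savez("pics/w3.npz",p=p,d=d,world_to_cam=w["world_to_cam"],mtx=w["mtx"]);print(manip.state()["tool_pos"])
E
```

```text
time: 3.4
tool_pos: [0.4891, -0.0425, 0.3013]
tool_rot: [0.0, 0.02, 1.0, -0.0]
contact_force: [0.1, -0.9, 0.6]
gripper_width: 0.701
grasp_force: 0.0
time: 3.9
tool_pos: [0.4904, -0.0428, 0.1002]
tool_rot: [0.001, 0.02, 1.0, -0.0]
contact_force: [0.8, -0.4, 0.7]
gripper_width: 0.694
grasp_force: 0.0
time: 4.4
tool_pos: [0.4913, -0.0431, 0.0435]
tool_rot: [0.001, 0.02, 1.0, -0.0]
contact_force: [-0.7, -0.5, 0.7]
gripper_width: 0.699
grasp_force: 0.0
[ 0.49171127 -0.04321751  0.0439861 ]
```

View pics/w3.png

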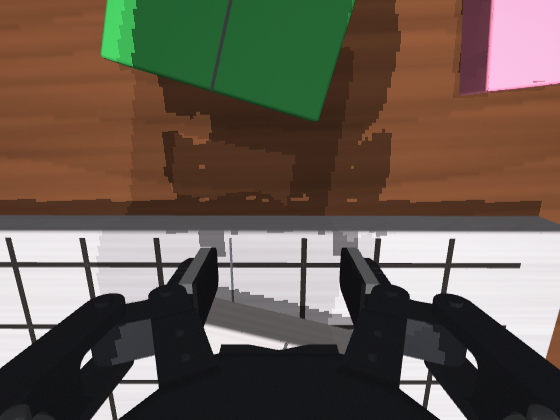

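```bash
python3 -m crank '[{"x":0,"y":0,"z":0.8,"turn":0},{"x":-0.6,"y":0,"z":0,"turn":0},{"x":-0.6,"y":0,"z":0,"turn":0},{"x":-0.3,"y":0,"z":0,"turn":0},{"x":-0.3,"y":0,"z":0,"turn":0}]'
python3 -m crank '[{"x":-0.4,"y":0,"z":0,"turn":0},{"x":-0.4,"y":0,"z":0,"turn":0},{"x":-0.4,"y":0,"z":0,"turn":0},{"x":-0.4,"y":0,"z":0,"turn":0},{"x":-0.4,"y":0,"z":0,"turn":0}]'
python3 -m crank '[{"x":-0.4,"y":0,"z":0,"turn":0},{"x":-0.4,"y":0,"z":0,"turn":0},{"x":-0.4,"y":0,"z":0,"turn":0},{"x":-0.4,"y":0,"z":0,"turn":0},{"x":-0.4,"y":0,"z":0,"turn":0}]'
python3 -m crank '[{"x":-0.3,"y":0,"z":0,"turn":0},{"x":-0.2,"y":0,"z":0,"turn":0},{"x":0,"y":0,"z":0,"turn":0},{"x":0,"y":0,"z":0,"turn":0}]'
cat >> h.py <<'E'
R0=np.array([.664,-.0762]);YAW=-.042
def rail(xy):
    c,s=np.cos(YAW),np.sin(YAW); return (np.atleast_2d(xy)-R0)@np.array([[c,-s],[s,c]])*1000
def blank_from(name):
    """blank top from the depth picture: centre in rail axes (mm), yaw relative to the rail"""
    cm=manip.camera_model(name);p,d=manip.grab_frame(name);cv2.imwrite(f"pics/{name}_last.png",p[:,:,::-1])
    C=cloud(cm,d);Q=rail(C[...,:2].reshape(-1,2)).reshape(d.shape+(2,))
    m=(C[...,2]>.050)&(C[...,2]<.060)&(d>0)&(p.max(2)>60)&(Q[...,0]>-170)&(Q[...,0]<3)&(abs(Q[...,1]-10)<90)
    m=cv2.morphologyEx(m.astype(np.uint8),cv2.MORPH_OPEN,np.ones((3,3)))
    cs,_=cv2.findContours(m,0,2);c=max(cs,key=cv2.contourArea)
    r=cv2.minAreaRect(rail(ray(cm,c[:,0],.055)[:,:2]).astype(np.float32));print(name,"rail axes",np.round(r[0],1),np.round(r[1],1),round(r[2],1),"deg")
E
python3 - <<'E'
from h import *
print("tcp",rail(manip.state()["tool_pos"][:2]),manip.state()["tool_pos"][2])
for n in("scene","side"): blank_from(n)
E
```

```text
time: 4.95
tool_pos: [0.5091, -0.0437, 0.0345]
tool_rot: [0.0, 0.02, 1.0, -0.0]
contact_force: [-0.5, -0.2, 0.4]
gripper_width: 0.697
grasp_force: 0.0
time: 5.45
tool_pos: [0.5286, -0.0445, 0.0342]
tool_rot: [-0.0, 0.02, 1.0, -0.0]
contact_force: [-1.3, 0.0, 0.0]
gripper_width: 0.702
grasp_force: 0.6
time: 5.95
tool_pos: [0.5486, -0.0452, 0.0343]
tool_rot: [-0.0, 0.02, 1.0, 0.0]
contact_force: [-0.6, 0.4, 0.8]
gripper_width: 0.698
grasp_force: 0.6
time: 6.35
tool_pos: [0.5537, -0.0454, 0.0345]
tool_rot: [0.0, 0.02, 1.0, -0.0]
contact_force: [-0.5, 0.5, 0.3]
gripper_width: 0.701
grasp_force: 0.0
tcp [[-111.47308773   26.12306033]] 0.034493733061904334
scene rail axes [-56.7  26.6] [ 96.  112.3] 0.3 deg
side rail axes [-43.   -4.7] [116.9  69.6] 40.1 deg
```

```bash
python3 -m crank '[{"x":1,"y":0,"z":0,"turn":0},{"x":2,"y":0,"z":0,"turn":0},{"x":0,"y":0,"z":-4,"turn":0},{"x":0,"y":0,"z":-4,"turn":0},{"x":0,"y":0,"z":-4,"turn":0}]' 0
python3 -m crank '[{"x":-2.5,"y":2.8,"z":-2,"turn":0},{"x":-3,"y":2.8,"z":-2,"turn":0},{"x":-3,"y":2.8,"z":0,"turn":0},{"x":0,"y":0,"z":0,"turn":0},{"x":0,"y":0,"z":0,"turn":0}]'
cat >> h.py <<'E'
def mark_from_wrist(tag):
    cm=manip.camera_model("wrist");p,d=manip.grab_frame("wrist");cv2.imwrite(f"pics/{tag}.png",p[:,:,::-1])
    np.savez(f"pics/{tag}.npz",p=p,d=d,world_to_cam=cm["world_to_cam"],mtx=cm["mtx"])
E
python3 - <<'E'
from h import *
print("tcp",rail(manip.state()["tool_pos"][:2]),manip.state()["tool_pos"][2])
blank_from("wrist");mark_from_wrist("w4")
E
```

```text
time: 6.95
tool_pos: [0.522, -0.044, 0.1551]
tool_rot: [-0.001, 0.02, 1.0, 0.0]
contact_force: [0.5, -1.0, 0.1]
gripper_width: 0.002
grasp_force: 0.0
time: 7.45
tool_pos: [0.6111, 0.0368, 0.1937]
tool_rot: [-0.001, 0.019, 1.0, -0.0]
contact_force: [-0.5, -0.8, -0.5]
gripper_width: 0.003
grasp_force: 0.0
tcp [[-57.63916042 110.66161053]] 0.19368116739977673
wrist rail axes [-56.2  27.8] [ 89.8 110.1] 0.2 deg
```

View pics/w4.png

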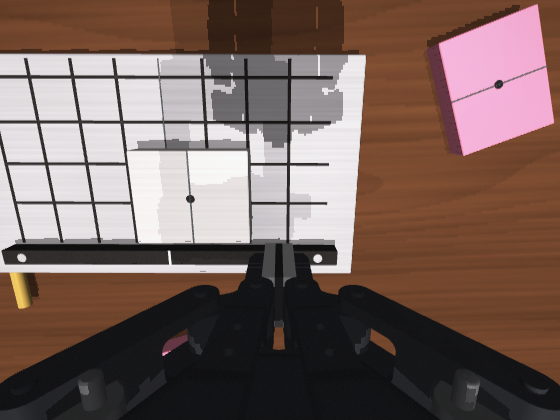

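The wrist view shows the blank square, its line running from (190,150) to (193,243), and the rail mark at (170,257), about 28 mm to the right of it in the robot's view.

```bash
python3 - <<'E'
from h import *
f=np.load("pics/w4.npz");cm=dict(mtx=f["mtx"],world_to_cam=f["world_to_cam"]);g=f["p"].max(2).astype(int)
for v in(252,256,260): k=158+g[v,158:184].argmax(); print("mark col",v,k,rail(ray(cm,(k,v),.048)[:,:2]))
for u in(60,110,215): print(u,g[238:268,u], rail(ray(cm,[(u,245),(u,264)],.048)[:,:2]).round(1).tolist())
for v in(165,230): k=180+g[v,180:205].argmin();print("line",v,k,rail(ray(cm,(k,v),.055)[:,:2]))
E
python3 -m crank '[{"x":0,"y":0,"z":4,"turn":0},{"x":0,"y":0,"z":4,"turn":0},{"x":0,"y":0,"z":4,"turn":0},{"x":0,"y":0,"z":2.5,"turn":0},{"x":0,"y":0,"z":1.2,"turn":0}]'
python3 -m crank '[{"x":0,"y":0,"z":0,"turn":0},{"x":0,"y":-0.4,"z":0,"turn":0},{"x":0,"y":-0.4,"z":0,"turn":0},{"x":0,"y":-0.2,"z":0,"turn":0},{"x":0,"y":-0.2,"z":0,"turn":0}]'
```

```text
mark col 252 168 [[ 1.85770296 -1.06875046]]
mark col 256 169 [[ 6.24835333 -0.46189823]]
mark col 260 169 [[10.67433154 -0.86953093]]
60 [ 50  46  46  85  98 128  36  17  14  18  15  17  27  48  49  47  47  48
  50  51  49  47  47  50  51  61 137 231 233 232] [[-5.5, -108.9], [15.4, -112.8]]
110 [225 217 139 138 140 127  34  15  15  16  17  19  25  46  47  49  51  51
  48  51  50  51  49  49  49  48 120 233 235 235] [[-5.6, -58.6], [15.3, -61.6]]
215 [235 231 230 231 222 119  56  16  15  18  17  17  21  37  42  46  43  43
  42  44  45  52  48  47  48  47  97 199 232 230] [[-5.9, 46.9], [15.0, 45.8]]
line 165 187 [[-87.19726833  26.96644961]]
line 230 192 [[-24.31161769  26.98443736]]
time: 8.05
tool_pos: [0.6083, 0.0355, 0.0337]
tool_rot: [-0.003, 0.021, 1.0, 0.0]
contact_force: [-0.5, 0.5, -1.1]
gripper_width: 0.003
grasp_force: 0.0
time: 8.55
tool_pos: [0.6121, 0.0239, 0.0387]
tool_rot: [0.001, 0.02, 1.0, -0.0]
contact_force: [-0.6, 0.2, 0.5]
gripper_width: -0.0
grasp_force: 0.0
```

```bash
python3 -m crank '[{"x":0,"y":-0.3,"z":0,"turn":0},{"x":0,"y":-0.3,"z":0,"turn":0},{"x":0,"y":-0.3,"z":0,"turn":0},{"x":0,"y":-0.3,"z":0,"turn":0},{"x":0,"y":-0.3,"z":0,"turn":0}]'
python3 -m crank '[{"x":0,"y":-0.4,"z":0,"turn":0},{"x":0,"y":-0.4,"z":0,"turn":0},{"x":0,"y":-0.4,"z":0,"turn":0},{"x":0,"y":-0.4,"z":0,"turn":0},{"x":0,"y":-0.3,"z":0,"turn":0}]'
python3 -m crank '[{"x":0,"y":-0.2,"z":0,"turn":0},{"x":0,"y":-0.1,"z":0,"turn":0},{"x":0,"y":0,"z":0,"turn":0},{"x":0,"y":0,"z":0,"turn":0}]'
python3 - <<'E'
from h import *
print("tcp",rail(manip.state()["tool_pos"][:2]),manip.state()["tool_pos"][2])
for n in("scene","side"): blank_from(n)
E
```

```text
time: 9.05
tool_pos: [0.6106, 0.0092, 0.0373]
tool_rot: [-0.0, 0.02, 1.0, 0.0]
contact_force: [0.8, 1.2, 0.0]
gripper_width: -0.002
grasp_force: 0.8
time: 9.55
tool_pos: [0.6098, -0.0101, 0.0373]
tool_rot: [-0.0, 0.02, 1.0, -0.0]
contact_force: [-1.2, 2.1, 1.7]
gripper_width: -0.002
grasp_force: 0.7
time: 9.95
tool_pos: [0.6096, -0.0128, 0.0372]
tool_rot: [-0.0, 0.02, 1.0, -0.0]
contact_force: [-0.2, 0.1, 0.1]
gripper_width: -0.0
grasp_force: 0.0
tcp [[-57.05927045  61.00938348]] 0.03717441914061138
scene rail axes [-55.9  -6.7] [ 93.4 114.6] 0.7 deg
side rail axes [-60.  -10.7] [ 93.1 115.7] 0.5 deg
```

```bash
python3 -m crank '[{"x":0,"y":1,"z":0,"turn":0},{"x":0,"y":1,"z":-3,"turn":0},{"x":0,"y":0,"z":-4,"turn":0},{"x":0,"y":0,"z":-4,"turn":0},{"x":0,"y":-3,"z":-4,"turn":0}]'
python3 -m crank '[{"x":0,"y":-4,"z":0,"turn":0},{"x":0,"y":-4,"z":0,"turn":0},{"x":0,"y":-4,"z":0,"turn":0},{"x":0,"y":-2.1,"z":0,"turn":0},{"x":0,"y":0,"z":0,"turn":0}]'
python3 -m crank '[{"x":0,"y":0,"z":0,"turn":0},{"x":0,"y":0,"z":0,"turn":0}]'
cat >> h.py <<'E'
def line_vs_mark(tag):
    """y along the rail of the blank's line and of the rail's mark (mm), fitted in the wrist picture"""
    mark_from_wrist(tag);f=np.load(f"pics/{tag}.npz");cm=dict(mtx=f["mtx"],world_to_cam=f["world_to_cam"]);g=f["p"].max(2).astype(float)
    def w(x,y,z): c,s=np.cos(YAW),np.sin(YAW); return [R0[0]+(c*x-s*y)/1000,R0[1]+(s*x+c*y)/1000,z]
    ym=[];yl=[]
    for x in np.arange(4,13,1.): # rail top: brightest
        Y=np.arange(-12,12,.2);uv=proj(cm,[w(x,y,.048) for y in Y]).astype(np.float32)
        q=cv2.remap(g.astype(np.float32),uv[None,:,0],uv[None,:,1],1)[0]; k=np.clip(q-q.max()*.6,0,None);ym.append((k*Y).sum()/k.sum())
    global YC
    for x in np.arange(-88,-22,2.):
        if abs(x+56)<10: continue
        Y=np.arange(YC-8,YC+8,.2);uv=proj(cm,[w(x,y,.055) for y in Y]).astype(np.float32)
        q=cv2.remap(g.astype(np.float32),uv[None,:,0],uv[None,:,1],1)[0]; b=np.median(q);k=np.clip(b*.8-q,0,None)
        if k.sum()>0: yl.append((x,(k*Y).sum()/k.sum()))
    yl=np.array(yl);print("mark",np.median(ym).round(2),"line",np.median(yl[:,1]).round(2),"slope",np.polyfit(*yl.T,1).round(4),len(yl))
YC=-6
E
python3 - <<'E'
import h
from h import *
print("tcp",rail(manip.state()["tool_pos"][:2]),manip.state()["tool_pos"][2])
blank_from("wrist");line_vs_mark("w5")
E
```

```text
time: 10.55
tool_pos: [0.6091, -0.0197, 0.1887]
tool_rot: [-0.0, 0.018, 1.0, 0.001]
contact_force: [1.7, -0.9, 0.9]
gripper_width: -0.002
grasp_force: 0.0
time: 11.05
tool_pos: [0.6035, -0.1656, 0.1872]
tool_rot: [-0.0, 0.022, 1.0, -0.0]
contact_force: [0.3, -0.1, 0.4]
gripper_width: 0.002
grasp_force: 0.0
time: 11.25
tool_pos: [0.6038, -0.1622, 0.1872]
tool_rot: [-0.0, 0.019, 1.0, 0.0]
contact_force: [0.7, -0.9, -0.6]
gripper_width: 0.001
grasp_force: 0.0
tcp [[-56.54668783 -88.46170625]] 0.18716143499209614
wrist rail axes [-56.1  -7.6] [ 89.8 110. ] 0.2 deg
mark 0.28 line -7.11 slope [ 3.7000e-03 -6.8986e+00] 24
```

View pics/w5.png

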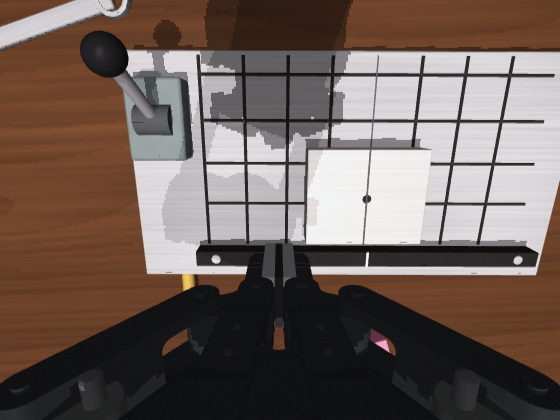

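The wrist view shows the line meeting the blank's far edge at (365,243) and the mark at (367,257); allowing for parallax, the blank sits about 7.4 mm right of the mark.

```bash
python3 -m crank '[{"x":0,"y":0,"z":4,"turn":0},{"x":0,"y":0,"z":4,"turn":0},{"x":0,"y":0,"z":4,"turn":0},{"x":0,"y":0,"z":2,"turn":0},{"x":0,"y":0,"z":1,"turn":0}]'
python3 -m crank '[{"x":0,"y":0,"z":0,"turn":0},{"x":0,"y":0.3,"z":0,"turn":0},{"x":0,"y":0.3,"z":0,"turn":0},{"x":0,"y":0.2,"z":0,"turn":0},{"x":0,"y":0.2,"z":0,"turn":0}]'
python3 -m crank '[{"x":0,"y":0.2,"z":0,"turn":0},{"x":0,"y":0.2,"z":0,"turn":0},{"x":0,"y":0.2,"z":0,"turn":0},{"x":0,"y":0,"z":0,"turn":0},{"x":0,"y":0,"z":0,"turn":0}]'
python3 - <<'E'
from h import *
print("tcp",rail(manip.state()["tool_pos"][:2]),manip.state()["tool_pos"][2])
E
```

```text
time: 11.85
tool_pos: [0.6019, -0.1618, 0.0341]
tool_rot: [-0.002, 0.019, 1.0, 0.001]
contact_force: [0.3, -0.3, -0.9]
gripper_width: 0.003
grasp_force: 0.0
time: 12.35
tool_pos: [0.6048, -0.1535, 0.0386]
tool_rot: [0.001, 0.02, 1.0, -0.0]
contact_force: [-0.4, -0.2, 0.3]
gripper_width: -0.005
grasp_force: 0.0
time: 12.85
tool_pos: [0.6043, -0.1475, 0.0373]
tool_rot: [-0.0, 0.02, 1.0, 0.0]
contact_force: [-0.1, 0.3, 0.0]
gripper_width: -0.003
grasp_force: 0.2
tcp [[-56.63554791 -73.71576883]] 0.0372617243583466
```

```bash
python3 -m crank '[{"x":0,"y":0.2,"z":0,"turn":0},{"x":0,"y":0.2,"z":0,"turn":0},{"x":0,"y":0.17,"z":0,"turn":0},{"x":0,"y":0,"z":0,"turn":0},{"x":0,"y":0,"z":0,"turn":0}]'
python3 - <<'E'
from h import *
print("tcp",rail(manip.state()["tool_pos"][:2]),manip.state()["tool_pos"][2])
E
python3 -m crank '[{"x":0,"y":-1,"z":0,"turn":0},{"x":0,"y":-1,"z":-3,"turn":0},{"x":0,"y":0,"z":-4,"turn":0},{"x":0,"y":2,"z":-4,"turn":0},{"x":2,"y":3,"z":-4,"turn":0}]' 70
python3 -m crank '[{"x":2,"y":3.6,"z":0,"turn":0},{"x":2,"y":0,"z":0,"turn":0},{"x":2,"y":0,"z":0,"turn":0},{"x":0,"y":0,"z":0,"turn":0},{"x":0,"y":0,"z":0,"turn":0}]'
python3 - <<'E'
import h
from h import *
h.YC=0
print("tcp",rail(manip.state()["tool_pos"][:2]),manip.state()["tool_pos"][2])
blank_from("wrist");line_vs_mark("w6")
E
```

```text
time: 13.35
tool_pos: [0.6045, -0.1415, 0.0372]
tool_rot: [-0.0, 0.02, 1.0, 0.0]
contact_force: [0.2, -0.3, 0.3]
gripper_width: -0.001
grasp_force: 0.0
tcp [[-56.71340012 -67.74400945]] 0.03722249388051109
time: 13.85
tool_pos: [0.5881, -0.1145, 0.1867]
tool_rot: [0.001, 0.021, 1.0, -0.0]
contact_force: [0.7, 0.1, 1.3]
gripper_width: 0.702
grasp_force: 0.0
time: 14.35
tool_pos: [0.5289, -0.0753, 0.1846]
tool_rot: [0.0, 0.02, 1.0, -0.0]
contact_force: [0.3, 0.6, -0.7]
gripper_width: 0.698
grasp_force: 0.0
tcp [[-135.04466325   -4.74851474]] 0.1846359632842654
wrist rail axes [-57.    2.1] [ 90.8 109.5] 0.1 deg
mark 0.06 line 2.08 slope [7.0000e-04 2.1331e+00] 24
```

View pics/w6.png

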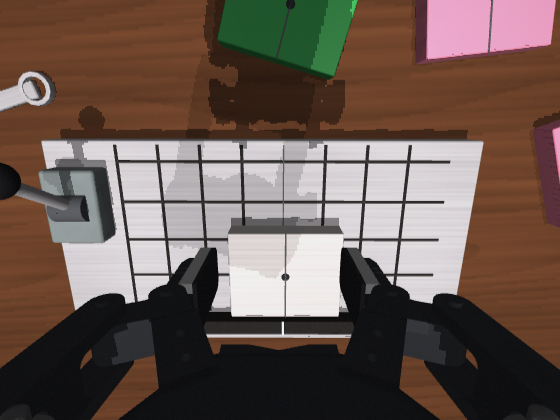

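The wrist view shows the line's end at (286,315) against the mark at (283,321), so the blank is about 2 mm left of the mark. I'll mend that with a second light left tap.

```bash
python3 -m crank '[{"x":-2,"y":3,"z":0,"turn":0},{"x":-2,"y":3.5,"z":0,"turn":0},{"x":-2,"y":3,"z":0,"turn":0},{"x":-1.8,"y":0,"z":4,"turn":0},{"x":0,"y":0,"z":4,"turn":0}]' 0
python3 -m crank '[{"x":0,"y":0,"z":4,"turn":0},{"x":0,"y":0,"z":2,"turn":0},{"x":0,"y":0,"z":0.8,"turn":0},{"x":0,"y":0,"z":0,"turn":0},{"x":0,"y":0,"z":0,"turn":0}]'
python3 -m crank '[{"x":0,"y":-0.4,"z":0,"turn":0},{"x":0,"y":-0.4,"z":0,"turn":0},{"x":0,"y":-0.3,"z":0,"turn":0},{"x":0,"y":0,"z":0,"turn":0},{"x":0,"y":0,"z":0,"turn":0}]'
python3 - <<'E'
from h import *
print("tcp",rail(manip.state()["tool_pos"][:2]),manip.state()["tool_pos"][2])
E
```

```text
time: 14.95
tool_pos: [0.6145, 0.0175, 0.1054]
tool_rot: [0.003, 0.019, 1.0, -0.0]
contact_force: [-0.1, -0.9, -0.2]
gripper_width: 0.003
grasp_force: 0.0
time: 15.45
tool_pos: [0.6119, 0.0167, 0.038]
tool_rot: [0.001, 0.02, 1.0, -0.0]
contact_force: [0.3, -0.1, 0.7]
gripper_width: 0.002
grasp_force: 0.0
time: 15.95
tool_pos: [0.6099, 0.0057, 0.0367]
tool_rot: [0.0, 0.02, 1.0, 0.0]
contact_force: [0.0, 0.1, 0.1]
gripper_width: -0.005
grasp_force: 0.0
tcp [[-57.44764192  79.60547551]] 0.03670869899531275
```

Need about −10.4 mm more; then the same overhead look.

```bash
python3 -m crank '[{"x":0,"y":-0.3,"z":0,"turn":0},{"x":0,"y":-0.3,"z":0,"turn":0},{"x":0,"y":-0.2,"z":0,"turn":0},{"x":0,"y":-0.13,"z":0,"turn":0},{"x":0,"y":-0.1,"z":0,"turn":0}]'
python3 -m crank '[{"x":0,"y":0,"z":0,"turn":0},{"x":0,"y":0,"z":0,"turn":0}]'
python3 - <<'E'
from h import *
print("tcp",rail(manip.state()["tool_pos"][:2]),manip.state()["tool_pos"][2])
E
python3 -m crank '[{"x":0,"y":1,"z":0,"turn":0},{"x":0,"y":1,"z":-3,"turn":0},{"x":0,"y":0,"z":-4,"turn":0},{"x":0,"y":-2,"z":-4,"turn":0},{"x":2,"y":-3,"z":-4,"turn":0}]' 70
python3 -m crank '[{"x":2,"y":-3.9,"z":0,"turn":0},{"x":2,"y":0,"z":0,"turn":0},{"x":2,"y":0,"z":0,"turn":0},{"x":0,"y":0,"z":0,"turn":0},{"x":0,"y":0,"z":0,"turn":0}]'
python3 - <<'E'
import h
from h import *
h.YC=0
print("tcp",rail(manip.state()["tool_pos"][:2]),manip.state()["tool_pos"][2])
blank_from("wrist");line_vs_mark("w7")
E
```

```text
time: 16.45
tool_pos: [0.6094, -0.0042, 0.0364]
tool_rot: [-0.0, 0.02, 1.0, 0.0]
contact_force: [-0.6, 0.8, 0.1]
gripper_width: 0.001
grasp_force: 0.7
time: 16.65
tool_pos: [0.6094, -0.0043, 0.0364]
tool_rot: [-0.0, 0.02, 1.0, -0.0]
contact_force: [-0.3, 0.2, -0.3]
gripper_width: -0.003
grasp_force: 0.2
tcp [[-57.55312835  69.51964268]] 0.03640582604892647
time: 17.15
tool_pos: [0.5909, -0.0306, 0.1859]
tool_rot: [0.001, 0.018, 1.0, -0.0]
contact_force: [-0.0, -0.3, -0.2]
gripper_width: 0.697
grasp_force: 0.0
time: 17.65
tool_pos: [0.5286, -0.0677, 0.1838]
tool_rot: [0.001, 0.02, 1.0, -0.0]
contact_force: [0.1, -0.3, 0.5]
gripper_width: 0.7
grasp_force: 0.0
tcp [[-135.61657381    2.80642113]] 0.18380202482459837
wrist rail axes [-56.8   0.7] [ 90.8 109.5] 0.1 deg
mark -0.02 line 0.57 slope [-5.000e-04  5.431e-01] 24
```

```bash
python3 -m crank '[{"x":0,"y":-0.2,"z":4,"turn":0},{"x":0,"y":0,"z":4,"turn":0},{"x":0,"y":0,"z":4,"turn":0},{"x":0,"y":0,"z":2,"turn":0},{"x":0,"y":0,"z":0.9,"turn":0}]'
python3 -m crank '[{"x":0,"y":0,"z":0,"turn":0},{"x":-0.6,"y":0,"z":0,"turn":0},{"x":-0.6,"y":0,"z":0,"turn":0},{"x":-0.4,"y":0,"z":0,"turn":0},{"x":-0.4,"y":0,"z":0,"turn":0}]'
python3 -m crank '[{"x":-0.3,"y":0,"z":0,"turn":0},{"x":-0.3,"y":0,"z":0,"turn":0},{"x":-0.3,"y":0,"z":0,"turn":0},{"x":0,"y":0,"z":0,"turn":0},{"x":0,"y":0,"z":0,"turn":0}]'
python3 - <<'E'
from h import *
print("tcp",rail(manip.state()["tool_pos"][:2]),manip.state()["tool_pos"][2])
E
```

```text
time: 18.25
tool_pos: [0.5268, -0.0692, 0.0314]
tool_rot: [-0.002, 0.02, 1.0, 0.001]
contact_force: [0.1, -0.2, 0.4]
gripper_width: 0.7
grasp_force: 0.0
time: 18.75
tool_pos: [0.5495, -0.0711, 0.0358]
tool_rot: [0.001, 0.02, 1.0, -0.0]
contact_force: [-0.5, -0.7, -0.3]
gripper_width: 0.701
grasp_force: 0.0
time: 19.25
tool_pos: [0.5573, -0.0712, 0.0345]
tool_rot: [0.0, 0.02, 1.0, 0.0]
contact_force: [-0.2, -0.4, 0.0]
gripper_width: 0.704
grasp_force: 0.0
tcp [[-106.80763134    0.52701093]] 0.0345380354792537
```

About 6.5 mm to the rail.

```bash
python3 -m crank '[{"x":-0.2,"y":0,"z":0,"turn":0},{"x":-0.2,"y":0,"z":0,"turn":0},{"x":-0.1,"y":0,"z":0,"turn":0},{"x":-0.05,"y":0,"z":0,"turn":0},{"x":0,"y":0,"z":0,"turn":0}]' | grep -E "pos|contact"
python3 -m crank '[{"x":-0.05,"y":0,"z":0,"turn":0},{"x":0,"y":0,"z":0,"turn":0}]'| grep -E "pos|contact"
python3 -m crank '[{"x":-0.05,"y":0,"z":0,"turn":0},{"x":0,"y":0,"z":0,"turn":0}]'| grep -E "pos|contact"
```

```text
tool_pos: [0.5627, -0.0714, 0.0345]
contact_force: [-1.2, 0.9, -0.8]
tool_pos: [0.5631, -0.0714, 0.0345]
contact_force: [-1.3, 0.1, -0.4]
tool_pos: [0.5635, -0.0714, 0.0345]
contact_force: [-2.3, 0.4, 0.0]
```

```bash
python3 -m crank '[{"x":-0.05,"y":0,"z":0,"turn":0},{"x":0,"y":0,"z":0,"turn":0}]'| grep -E "pos|contact"
python3 -m crank '[{"x":-0.05,"y":0,"z":0,"turn":0},{"x":0,"y":0,"z":0,"turn":0}]'| grep -E "pos|contact"
```

```text
tool_pos: [0.5636, -0.0714, 0.0345]
contact_force: [-5.3, 0.1, 1.7]
tool_pos: [0.5637, -0.0713, 0.0343]
contact_force: [-6.7, -0.2, 3.4]
```

```bash
python3 -m crank '[{"x":-0.05,"y":0,"z":0,"turn":0},{"x":0,"y":0,"z":0,"turn":0}]'| grep -E "pos|contact"
python3 -m crank '[{"x":-0.05,"y":0,"z":0,"turn":0},{"x":0,"y":0,"z":0,"turn":0}]'| grep -E "pos|contact"
python3 -m crank '[{"x":0,"y":0,"z":0,"turn":0}]'| grep -E "pos|contact"
```

```text
tool_pos: [0.5638, -0.0714, 0.0342]
contact_force: [-7.4, 0.7, 3.9]
tool_pos: [0.5639, -0.0714, 0.0341]
contact_force: [-9.2, 0.6, 4.2]
tool_pos: [0.5639, -0.0714, 0.0341]
contact_force: [-8.3, -0.2, 3.6]
```

```bash
python3 -m crank '[{"x":-0.1,"y":0,"z":0,"turn":0},{"x":0,"y":0,"z":0,"turn":0}]'| grep -E "pos|contact"
python3 -m crank '[{"x":-0.1,"y":0,"z":0,"turn":0},{"x":0,"y":0,"z":0,"turn":0}]'| grep -E "pos|contact"
python3 -m crank '[{"x":-0.1,"y":0,"z":0,"turn":0},{"x":0,"y":0,"z":0,"turn":0}]'| grep -E "pos|contact"
```

```text
tool_pos: [0.564, -0.0715, 0.0338]
contact_force: [-10.6, 0.4, 5.0]
tool_pos: [0.5642, -0.0715, 0.0335]
contact_force: [-12.4, 0.6, 5.9]
tool_pos: [0.5643, -0.0715, 0.0333]
contact_force: [-16.9, 0.4, 7.2]
```

Run:
```python
from h import *
for n in("scene",): blank_from(n)
s=manip.state();print(rail(s["tool_pos"][:2]),s["contact_force"],s["ft_torque"])
```

```text
scene rail axes [-45.4   1. ] [111.  96.] 89.1 deg
[[-99.8080287    0.52167651]] [-15.13186723  -0.21086592   6.9345342 ] [-0.2157014   2.40967005 -0.31124097]
```

```bash
python3 -m crank '[{"x":-0.1,"y":0,"z":0,"turn":0},{"x":0,"y":0,"z":0,"turn":0},{"x":0,"y":0,"z":0,"turn":0}]'| grep -E "pos|contact"
python3 -m crank '[{"x":0,"y":0,"z":0,"turn":0},{"x":0,"y":0,"z":0,"turn":0}]'| grep -E "pos|contact"
python3 -m crank '[{"x":0,"y":0,"z":0,"turn":0},{"x":0,"y":0,"z":0,"turn":0}]'| grep -E "pos|contact"
```

```text
tool_pos: [0.5644, -0.0715, 0.033]
contact_force: [-17.5, 0.3, 8.3]
tool_pos: [0.5644, -0.0715, 0.0329]
contact_force: [-17.9, 0.1, 9.0]
tool_pos: [0.5644, -0.0715, 0.033]
contact_force: [-18.4, 0.0, 8.1]
```

```bash
python3 -m crank '[{"x":0,"y":0,"z":0,"turn":0},{"x":0.1,"y":0,"z":0,"turn":0},{"x":0.1,"y":0,"z":0,"turn":0},{"x":0.1,"y":0,"z":0,"turn":0},{"x":0.1,"y":0,"z":0,"turn":0}]' | grep -E "pos|contact"
python3 -m crank '[{"x":0.1,"y":0,"z":0,"turn":0},{"x":0.1,"y":0,"z":0,"turn":0},{"x":0.1,"y":0,"z":0,"turn":0},{"x":0.2,"y":0,"z":0,"turn":0},{"x":0.4,"y":0,"z":0,"turn":0}]' | grep -E "pos|contact"
python3 -m crank '[{"x":1,"y":0,"z":0,"turn":0},{"x":1,"y":0,"z":-3,"turn":0},{"x":0,"y":0,"z":-4,"turn":0},{"x":0,"y":0,"z":-4,"turn":0},{"x":0,"y":0,"z":-4,"turn":0}]' 0 | grep -E "pos|contact"
python3 -m crank '[{"x":0,"y":0,"z":0,"turn":0},{"x":0,"y":0,"z":0,"turn":0}]' | grep pos
python3 - <<'E'
import h
from h import *
h.YC=0
blank_from("wrist");line_vs_mark("w8")
E
```

```text
tool_pos: [0.5637, -0.0714, 0.0331]
contact_force: [-3.5, 0.4, -1.7]
tool_pos: [0.5579, -0.0715, 0.0356]
contact_force: [-0.7, -0.1, 0.8]
tool_pos: [0.5359, -0.0702, 0.1861]
contact_force: [2.0, -0.3, 0.1]
tool_pos: [0.5371, -0.0706, 0.1862]
wrist rail axes [-59.9   0.9] [ 63.  109.6] 0.1 deg
mark 1.31 line 1.16 slope [-7.000e-04  8.507e-01] 21
```

View pics/w8.png

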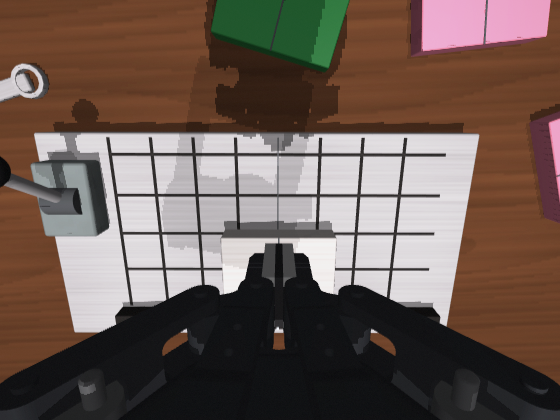

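The fingers hide the mark here, but the blank stands square against the rail, its near edge at row 237 and its line at column 278. The lever still leans to the near side.

```bash
python3 - <<'E'
from h import *
for t,(a,b,c,e) in dict(w2=(15,55,50,100),w5=(25,82,70,135)).items():
    f=np.load(f"pics/{t}.npz");cm=dict(mtx=f["mtx"],world_to_cam=f["world_to_cam"]);g=f["p"].max(2)
    m=np.zeros(g.shape,np.uint8);m[a:b,c:e]=(g[a:b,c:e]<60)
    m=cv2.morphologyEx(m,cv2.MORPH_OPEN,np.ones((7,7)))
    k=max(cv2.findContours(m,0,2)[0],key=cv2.contourArea);o,r=cv2.minEnclosingCircle(k);print(t,o,r,rail(ray(cm,o,.122)[:,:2]))
    if t=="w2": p1,c1=o,cm
P=two(c1,p1,cm,o);print(P,rail(P[:2]))
E
python3 -m crank '[{"x":2,"y":-4,"z":0,"turn":0},{"x":2,"y":-4,"z":0,"turn":0},{"x":2,"y":-4,"z":0,"turn":0},{"x":2.2,"y":-4,"z":0,"turn":0},{"x":0,"y":-3.7,"z":0,"turn":0}]'| grep -E "pos|contact"
python3 -m crank '[{"x":0,"y":0,"z":0,"turn":0},{"x":0,"y":0,"z":0,"turn":0}]'| grep -E "pos|contact"
```

```text
w2 (76.0, 33.5) 18.117769241333008 [[-164.25994395 -195.15276634]]
w5 (104.5, 53.0) 26.53780746459961 [[-164.37258153 -195.2228323 ]]
[ 0.49129504 -0.26505363  0.120631  ] [[-164.62313534 -195.93855682]]
tool_pos: [0.4438, -0.2644, 0.182]
contact_force: [0.9, 0.0, 0.1]
tool_pos: [0.4459, -0.2637, 0.1825]
contact_force: [-0.2, 0.8, 0.4]
```

```bash
python3 -m crank '[{"x":0,"y":0,"z":4,"turn":0},{"x":0,"y":0,"z":3,"turn":0},{"x":0,"y":0,"z":1.2,"turn":0},{"x":0,"y":0,"z":0,"turn":0},{"x":-0.8,"y":0,"z":0,"turn":0}]'| grep -E "pos|contact"
python3 -m crank '[{"x":-1,"y":0,"z":0,"turn":0},{"x":-1,"y":0,"z":0,"turn":0},{"x":-1,"y":0,"z":0,"turn":0},{"x":-1,"y":0,"z":0,"turn":0},{"x":-1,"y":0,"z":0,"turn":0}]'| grep -E "pos|contact"
python3 -m crank '[{"x":-1,"y":0,"z":0,"turn":0},{"x":-1,"y":0,"z":0,"turn":0},{"x":-1,"y":0,"z":0,"turn":0},{"x":0,"y":0,"z":0,"turn":0},{"x":0,"y":0,"z":0,"turn":0}]'| grep -E "pos|contact"
```

```text
tool_pos: [0.4553, -0.2639, 0.1032]
contact_force: [0.8, 0.4, -0.3]
tool_pos: [0.506, -0.2664, 0.1028]
contact_force: [-1.1, 1.4, 1.2]
tool_pos: [0.5351, -0.2674, 0.1025]
contact_force: [0.7, -0.1, -0.3]
```

```bash
python3 -m crank '[{"x":-0.4,"y":0,"z":0,"turn":0},{"x":-0.4,"y":0,"z":0,"turn":0},{"x":-0.2,"y":0,"z":0,"turn":0},{"x":0,"y":0,"z":0,"turn":0}]'| grep -E "pos|contact"
python3 -m crank '[{"x":-0.2,"y":0,"z":0,"turn":0},{"x":-0.2,"y":0,"z":0,"turn":0},{"x":0,"y":0,"z":0,"turn":0}]'| grep -E "pos|contact"
python3 -m crank '[{"x":-0.2,"y":0,"z":0,"turn":0},{"x":-0.2,"y":0,"z":0,"turn":0},{"x":0,"y":0,"z":0,"turn":0}]'| grep -E "pos|contact"
```

```text
tool_pos: [0.5444, -0.2678, 0.1024]
contact_force: [-2.8, -0.3, 0.5]
tool_pos: [0.5451, -0.2678, 0.102]
contact_force: [-14.9, 0.8, 6.8]
tool_pos: [0.5457, -0.2678, 0.1018]
contact_force: [-27.0, 2.0, 13.9]
```

The force rises against a stop, so the lever is at its end. Backing off and checking.

```bash
python3 -m crank '[{"x":0.5,"y":0,"z":0,"turn":0},{"x":1,"y":0,"z":0,"turn":0},{"x":2,"y":0,"z":0,"turn":0},{"x":1,"y":0,"z":-4,"turn":0},{"x":0,"y":0,"z":-4,"turn":0}]'| grep -E "pos|contact"
python3 -m crank '[{"x":0,"y":3,"z":-1,"turn":0},{"x":-3,"y":4,"z":0,"turn":0},{"x":-3,"y":3.5,"z":0,"turn":0},{"x":-3,"y":0,"z":0,"turn":0},{"x":0,"y":0,"z":0,"turn":0}]'| grep -E "pos|contact"
python3 -m crank '[{"x":0,"y":0,"z":0,"turn":0},{"x":0,"y":0,"z":0,"turn":0}]' | grep -E "pos|contact"
python3 - <<'E'
import h
from h import *
h.YC=0
blank_from("wrist");line_vs_mark("w9")
E
```

```text
tool_pos: [0.5062, -0.2656, 0.1816]
contact_force: [1.8, -0.7, 0.9]
tool_pos: [0.6048, -0.1638, 0.1928]
contact_force: [0.3, 0.5, -0.1]
tool_pos: [0.6015, -0.1653, 0.1925]
contact_force: [-0.6, -0.3, -0.9]
wrist rail axes [-45.1   0.4] [ 89.6 110.3] 0.1 deg
mark 0.28 line 1.0 slope [-7.000e-04  9.662e-01] 24
```

View pics/w9.png

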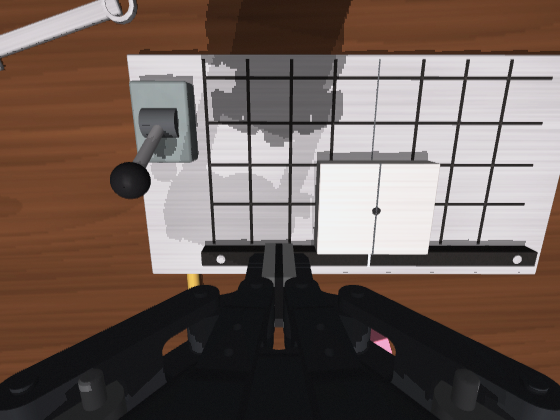

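The blank sits flat on the rail at (-45.1, 0.4) mm, turned 0.1°. Its line ends at (375,253), meeting the mark at (370,257), less than 1 mm off once parallax is allowed for. The lever ball at (131,180) leans to the rail's side, and the robot is clear.

```bash
python3 -c "
from plant import manip
print(manip.job_done())"
```

```text
the job is handed in; nothing more can be done
None
```

The job is handed in, with no verdict returned. The blank was tapped left, then right, with one extra light left tap to take out a 2 mm error. It was pressed home at about 18–20 N for over half a second. In the last view it sits flat on the rail, less than 1 mm off the mark, with the lever fully over and the arm clear.

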